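# Nudge the board carrier onto the test fixture's pins

### The arm

A 6-joint arm with a two-finger parallel gripper is mounted at the origin on the work surface. World frame = base frame: x ahead of the robot, y to its left, z up, the work surface at z = 0. Lengths are in m, angles in rad, forces in N, time in s.
With the tool pointing down it reaches from about 0.25 to 0.775 m from the base axis. Payload 4 kg.
Tool frame: the origin (TCP) lies at the very end of the fingers, on their centre line; the grasp point (between the pads) lies 19 mm behind it; z points along the fingers, x is the direction in which the jaws open and shut, and the axes are right-handed (so a half turn about z gives the same grasp; the last joint's range is limited). The gripper opens to 94 mm and grips with 3 to 60 N. Pads are 16 mm wide; open, the fingers measure 119 mm over their backs; the gripper's body (75 mm by 177 mm) begins 78 mm behind the grasp point.
Start: joints at [-0.103, 0.087, 1.371, -0, 1.684, -0.103], TCP at [0.55, -0, 0.206] pointing down, gripper open.
Joint ranges: [-3.1, 3.1], [-0.76, 2.03], [0.27, 2.55], [-1.08, 4.22], [0.17, 2.65], [-2.57, 2.57]. Speed limits (rad/s): [2.79, 2.79, 3.14, 3.14, 3.14, 3.14].

### API

Orientations are given as [roll, pitch, yaw] about the fixed x, y, z axes, in that order (R = Rz(yaw) Ry(pitch) Rx(roll)).
In Python, from bench import robot, cams, ticket gives the robot as it stands.
- The arm moves only by the tool jog_arm, never from a script. Its argument "series" is a list of rows, each an object of numbers: "x", "y", "z": the shift along the tool's x, y, z in m; "rx", "ry", "rz": the turn, a rotation vector about the tool's x, y, z in degrees. A call has 1 to 12 rows; each row shifts and turns the pose as measured when the row begins, along the tool's axes as they then stand; what a row does not reach is not made up. A row lasts 1/12 s, in which the tool goes at most 41.7 mm and 7.16 degrees, less where a joint would pass 70% of its speed; a pose out of reach is approached as far as the arm can. A call with a gripper value outside its range is refused whole. "claw" is the opening, from 0 (shut) to 1 (fully open), set as the call begins (left out, the last holds). The fingers move at their own pace and stop on an object; the grip force is fixed at half the most. Time passes only in rows, so rows that do not move let the fingers close. It gives the time, the measured TCP pose, the force and the opening at its end, in the units of the state.
- robot.get_obs(): the state, without advancing time (a new reading comes with each control period).
- cams.snapshot(name): name is "scene" or "side" or "wrist"; returns a dict with "img" (420x560x3 uint8, red, green, blue), "mtx" (3x3 intrinsics, pixels), "k1" (the pictures are not rectified: a ray, as slopes to the right and down, at radius r is drawn at 1 + k1 r^2 times it, then the intrinsics apply), "origin" and "attitude" of the camera in the world. Camera axes: x right, y down, z forward; pixel columns grow to the right and rows downward; lengths in m; the calibration is good to about 2 mm. A picture is of the moment at which its call begins. There is no depth.
- ticket.close_job(): hands the job in, once; it reports no verdict.
Trained networks look in a picture, given as the dict that the camera call returned (one of the last four; its "shot" number tells which), for a name from the list of things; names that differ only in an ending like _2 or _b are one class to them, and where a whole thing is asked for, a point or a joint stands for the part that bears it (a point fixed in the world has none). Each returns a list of dicts, best first, with "p" (0 to 1); they miss things now and then, are a little off and sometimes report something else, mostly with a low value. They report only what shows in the picture. A call takes as long as a camera call. They do not tell look-alikes from the thing itself.
- cams.look_for(thing, picture): "bbox" ([left, top, width, height] in pixels, round what is visible of it).
The state is a dict: "time": time; "joint_positions": joint angles; "qvel": joint speeds; "joint_torque": joint torques, N m; "tool_pos": TCP position; "ee_rot": TCP orientation; "wrist_force": force on the tool from outside, world axes, zero at the start; "wrist_torque": the same for the moment, N m; "width": finger opening in m.
Only numpy, scipy, OpenCV 4.12 (cv2) and the standard library are available. Lean on these libraries where they do the work, as an engineer would, in place of code of your own. Each camera call takes 0.05 s, during which the arm holds its last target.

### The job

The black carrier plate with the green circuit board lies askew on the test fixture, riding on top of the two brass locating pins. With the fingertips, push it by its edges, against the fence and sideways as needed, until both its holes drop over the pins and it lies flat on the fixture. Only push it, do not lift or tip it up, leave everything else on the bench where it is, and finish with the hand clear.

Things in the scene. Friction and masses are not known exactly. Their poses are not given: they have to be found in the camera images.
- fixture: Fixed aluminium test fixture, 185 mm deep (x) by 270 mm wide (y); its flat top (the bed) is 14 mm above the bench. Origin at bench height, 105 mm from the near edge, midway across; x points to the fence (away from the robot), y left along it, z up. With the carrier seated, its frame agrees with this one in x, y and yaw (within 2 mm play), 14 mm higher, 1 mm clear of the fence.
- fence (a point): Middle of the foot, at bed height, of the inner (robot-side) face of the dark steel fence: a straight bar 250 mm long along the fixture y, rising 24 mm above the bed, face at fixture x = +66 mm. The other three sides of the bed are open.
- pin_left (a point): Top of the left (+y) brass locating pin: 10 mm diameter, tapered to 6 mm at the top, 8 mm tall above the bed (this point is 22 mm above the bench).
- pin_right (a point): Top of the right (-y) brass locating pin, same as the left one; pins are 110 mm apart.
- carrier: Loose black plate 130 (x) by 190 (y) by 5 mm with a green circuit board on top, 0.2 to 0.41 kg in all. Origin: centre of its underside; x to the fence, y left, z up. At the start it is tilted about 5 degrees: underside on both pin tops, near edge on the bed, 8 to 20 mm short of home, 16 to 34 mm left or right of it, up to 7 degrees askew. Pushed, it slides; with both holes over the pins it drops flat.
- board_top (a point): Centre of the top face of the green circuit board (110 x 78 x 3 mm, fixed centrally on the carrier), 8 mm above the plate underside. On it stand two blue capacitors, a white relay and a grey connector, up to 22 mm tall.
- hole_left (a point): Centre, at the underside, of the left through hole of the carrier (plate x = +15, y = +55 mm), 14 mm diameter: it belongs on the left pin.
- hole_right (a point): Centre, at the underside, of the right through hole of the carrier (plate x = +15, y = -55 mm), 14 mm diameter: it belongs on the right pin.
- spool: Bystander: yellow solder-wire spool 52 mm diameter, 40 mm tall, standing behind the fence. Origin at the centre of its foot.
- flux: Bystander: amber jar 40 mm diameter, 60 mm tall, standing behind the fence. Origin at the centre of its foot.
- driver: Bystander: red-handled screwdriver lying on the bench to the left. Origin at its underside, near its middle.
- meter: Bystander: grey hand-held meter lying on the bench to the right, 150 x 78 x 32 mm. Origin at the centre of its underside.
- mouse: Bystander: black computer mouse on the left, about 80 x 60 x 32 mm. Origin at its underside.
- spare_board: Bystander: small spare green circuit board lying on the right, 80 x 60 mm, 16 mm tall. Origin at the centre of its underside.
- parts_tray: Bystander: blue divided parts tray on the left, 90 x 110 x 30 mm. Origin at the centre of its underside.
There are look-alikes about, which are no part of the job. What is shaped like the carrier but purple or turquoise is not meant.

How it is judged:
By the outcome, as a careful person would: the job done as asked, in the order asked, and still so for the second after the job is handed in, with the robot touching nothing.
It also fails if it takes over 64 s, if anything falls off the work surface, if the arm or the gripper's body presses on something with over 40 N, if the wrist force passes 120 N, or if a joint passes its speed limit or range.

## Working session

There is one attempt and no reset: what is moved stays moved. The work goes in short steps, Python scripts to look and compute and a tool call to move; the robot and the scene stay as the last step left them, time stands still between calls to the robot, and variables do not carry over. Pictures are saved under pics/ and viewed, and the job is handed in when it is done.

Besides the shell and the picture viewer there is one more tool, called after "Call:" as a command line: name --argument value ..., lists and objects as JSON in quotes. jog_arm: Moves the arm, as the interface text tells. Its arguments: {"type":"object","properties":{"series":{"type":"array","items":{"type":"object","properties":{"x":{"type":"number"},"y":{"type":"number"},"z":{"type":"number"},"rx":{"type":"number"},"ry":{"type":"number"},"rz":{"type":"number"}}}},"claw":{"type":"number"}},"required":["series"]}

```bash
mkdir -p pics; ls
python3 - <<'E'
from bench import robot, cams, ticket
import cv2
o=robot.get_obs();print({k:o[k] for k in ('time','tool_pos','ee_rot','wrist_force','width')})
for n in('scene','side'):
    p=cams.snapshot(n);cv2.imwrite(f'pics/{n}0.png',p['img'][:,:,::-1])
    print(n,p['mtx'],p['k1'],p['origin'],p['attitude'],p['shot'])
    for t in('fixture','fence','pin_left','pin_right','carrier','board_top','hole_left','hole_right'):
        print(t,[(d['bbox'],round(d['p'],2)) for d in cams.look_for(t,p)[:3]])
E
```

```text
pics
{'time': 0.0, 'tool_pos': array([5.49462190e-01, 4.67316135e-05, 2.04339987e-01]), 'ee_rot': array([-3.14137873e+00,  2.15187776e-03, -2.47715394e-05]), 'wrist_force': array([-0.86794369, -0.22921134,  0.07700645]), 'width': 0.0939456515152836}
scene [[514.02137734   0.         278.89033564]
 [  0.         514.02137734 207.92715986]
 [  0.           0.           1.        ]] -0.10438094232928602 [0.95507176 0.53499304 1.1088918 ] [-2.54350944 -0.01057759  2.43589589] 1
fixture [([202.5, 195.2, 116.2, 115.2], 0.96), ([114.2, 122.5, 59.3, 45.3], 0.33), ([175.1, 120.7, 32.9, 24.4], 0.3)]
fence [([205.0, 193.0, 112.2, 117.5], 0.82)]
pin_left [([204.0, 192.4, 115.3, 121.1], 0.89)]
pin_right [([193.6, 248.8, 18.8, 23.3], 0.7), ([206.6, 192.6, 112.9, 116.7], 0.63)]
carrier [([220.1, 215.4, 86.4, 81.2], 0.74), ([386.0, 199.4, 85.3, 66.4], 0.58), ([266.2, 113.8, 67.3, 52.0], 0.57)]
board_top [([379.3, 199.5, 94.7, 66.9], 0.92), ([222.7, 215.0, 86.0, 83.7], 0.9), ([264.9, 114.9, 65.7, 46.0], 0.74)]
hole_left [([223.0, 216.7, 85.9, 79.8], 0.95), ([383.8, 198.5, 90.0, 68.8], 0.66)]
hole_rig
[... 310 characters left out ...]
278439e+00  1.84954782e-03 -2.18745222e-02] 2
fixture [([332.6, 132.1, 20.7, 16.3], 0.16)]
fence [([279.5, 183.2, 86.8, 80.0], 0.72)]
pin_left [([279.7, 185.2, 88.4, 74.8], 0.79)]
pin_right [([280.1, 185.8, 82.9, 75.2], 0.7)]
carrier [([298.2, 182.9, 53.3, 50.2], 0.75), ([157.7, 243.9, 96.0, 65.0], 0.73), ([160.0, 150.1, 74.1, 33.4], 0.65)]
board_top [([295.7, 184.6, 55.9, 49.0], 0.92), ([160.5, 246.6, 93.2, 59.3], 0.92), ([162.2, 149.6, 74.7, 33.0], 0.62)]
hole_left [([298.8, 186.6, 53.4, 49.2], 0.74), ([163.0, 148.6, 69.0, 31.6], 0.62), ([154.5, 247.7, 97.7, 60.7], 0.57)]
hole_right [([164.2, 144.6, 72.6, 35.6], 0.65), ([154.4, 245.9, 102.7, 61.2], 0.6), ([297.9, 186.2, 55.9, 44.1], 0.57)]
```

View pics/scene0.png

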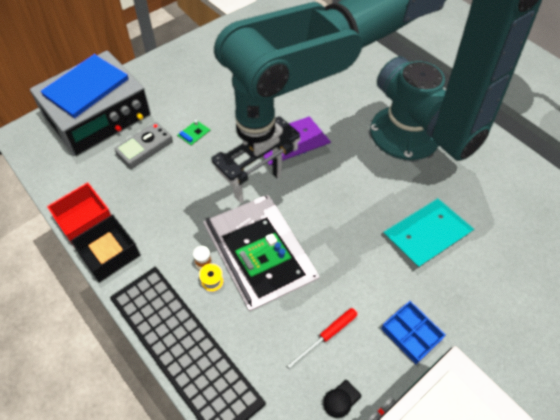

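View pics/side0.png

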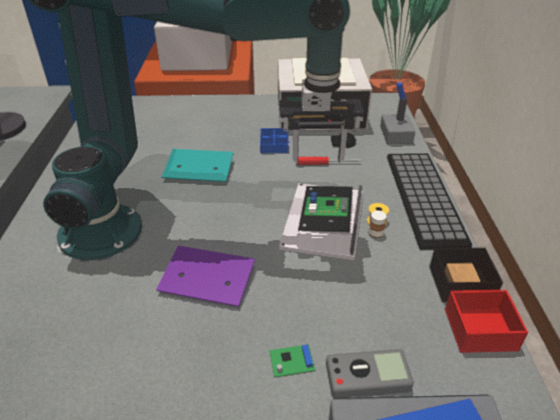

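Run:
```python
import cv2
a=cv2.imread('pics/scene0.png')[180:325,185:335];cv2.imwrite('pics/scene0c.png',cv2.resize(a,(600,580),interpolation=cv2.INTER_CUBIC))
a=cv2.imread('pics/side0.png')[165:285,260:400];cv2.imwrite('pics/side0c.png',cv2.resize(a,(700,600),interpolation=cv2.INTER_CUBIC))
```

```text
(no output)
```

View pics/scene0c.png

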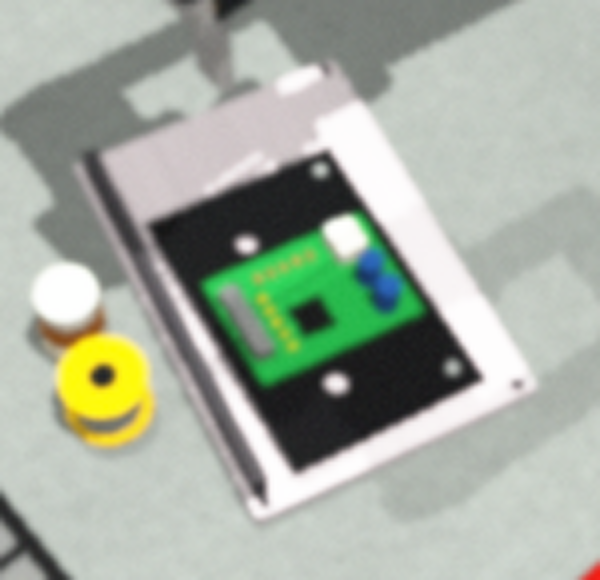

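View pics/side0c.png

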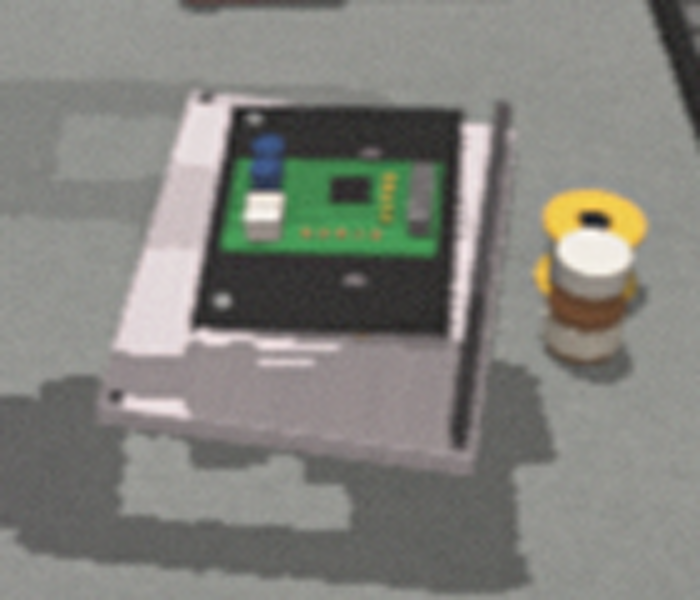

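The carrier is the black plate with the green board on the fixture, at scene (264,256) and side (325,208). The purple plate, at scene (300,138), and the turquoise one, at scene (428,232), are look-alikes. The crops confirm the black plate, sitting left of home and short of the fence. Next I'll check the wrist view.

```bash
python3 - <<'E'
from bench import robot, cams, ticket
import cv2
p=cams.snapshot('wrist');cv2.imwrite('pics/wrist0.png',p['img'][:,:,::-1]);print(p['mtx'],p['k1'],p['origin'],p['attitude'])
E
cat > h.py <<'E'
import numpy as np,cv2
from scipy.spatial.transform import Rotation as R
from scipy.optimize import least_squares
def proj(P,c):
    P=np.atleast_2d(P);q=(P-c['o'])@c['R']
    s=q[:,:2]/q[:,2:];r2=(s**2).sum(1,keepdims=True);s=s*(1+c['k']*r2)
    return s@np.diag([c['m'][0,0],c['m'][1,1]])+c['m'][:2,2]
def cam(p): return dict(o=np.array(p['origin']),R=R.from_euler('xyz',p['attitude']).as_matrix(),k=p['k1'],m=np.array(p['mtx']))
def fx(f,P): # fixture pose (x,y,yaw)
    P=np.atleast_2d(P);c,s=np.cos(f[2]),np.sin(f[2])
    return np.c_[f[0]+c*P[:,0]-s*P[:,1],f[1]+s*P[:,0]+c*P[:,1],P[:,2]]
def carr(f,g,P,flat=False):
    # g: carrier origin x,y,yaw in fixture frame. underside tilt about near edge
    P=np.atleast_2d(P).copy()
    c,s=np.cos(g[2]),np.sin(g[2])
    if flat: t=0;z0=.014
    else:
        d=.015-g[0]+.065; t=np.arcsin(.008/d); z0=.014
    ct,st=np.cos(t),np.sin(t); xx=P[:,0]+.065
    X=-.065+xx*ct-P[:,2]*st; Z=z0+xx*st+P[:,2]*ct
    Q=np.c_[g[0]+c*X-s*P[:,1],g[1]+s*X+c*P[:,1],Z]
    return fx(f,Q)
BED=np.array([[-.105,-.135,.014],[-.105,.135,.014],[.08,.135,.014],[.08,-.135,.014]])
PL=np.array([[-.065,-.095,.005],[-.065,.095,.005],[.065,.095,.005],[.065,-.095,.005]])
E
```

```text
[[371.3497975    0.         274.70579206]
 [  0.         371.3497975  208.70138721]
 [  0.           0.           1.        ]] 0.004990656782017731 [0.54961655 0.07879529 0.3834197 ] [ 2.86835182e+00  1.52663602e-03 -9.81762196e-04]
```

View pics/wrist0.png

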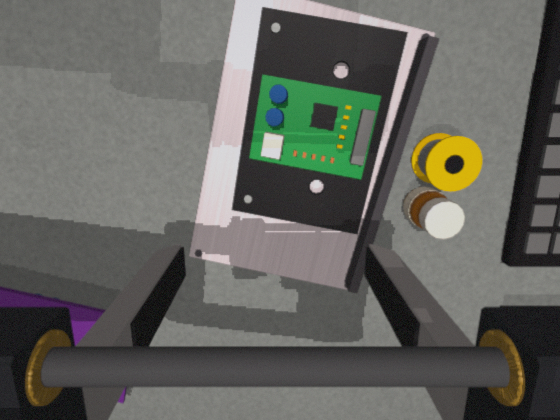

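The wrist view shows carrier corners at about (263,8), (407,33), (357,233) and (233,209). The fixture's right-near corner is at (190,254), and the fence runs from (428,37) to (352,290). I'll fit the poses.

```bash
cat > fit0.py <<'E'
from h import *
C={}
C['scene']=dict(o=np.array([0.95507176,0.53499304,1.1088918]),R=R.from_euler('xyz',[-2.54350944,-0.01057759,2.43589589]).as_matrix(),k=-.10438,m=np.array([[514.021,0,278.890],[0,514.021,207.927],[0,0,1]]))
C['side']=dict(o=np.array([0.44369745,-0.95692428,0.82336225]),R=R.from_euler('xyz',[-2.24278439,0.00184955,-0.02187452]).as_matrix(),k=-.0198,m=np.array([[489.291,0,280.177],[0,489.291,209.423],[0,0,1]]))
C['wrist']=dict(o=np.array([0.54961655,0.07879529,0.3834197]),R=R.from_euler('xyz',[2.86835182,.00152663,-.00098176]).as_matrix(),k=.00499,m=np.array([[371.35,0,274.706],[0,371.35,208.701],[0,0,1]]))
# obs: order right-near,left-near,left-far,right-far
n=np.nan
s=lambda L,o,k:np.array([[o[0]+a/k,o[1]+b/k] for a,b in L])
ob={'scene':s([(330,65),(535,385),(258,518),(80,165)],(185,180),4),'side':s([(100,415),(192,92),(n,n),(470,458)],(260,165),5),'wrist':np.array([(190,255),(n,n),(n,n),(n,n)])}
oc={'scene':s([(330,150),(482,380),(298,470),(150,222)],(185,180),4),'side':s([(193,325),(232,108),(462,110),(447,335)],(260,165),5),'wrist':np.array([(233,209),(263,8),(407,33),(357,233)])}
W={'scene':1,'side':1,'wrist':.7}
def res(v,split=False):
    f,g=v[:3],v[3:];r={}
    for k in C:
        r[k]=np.r_[proj(fx(f,BED),C[k])-ob[k],proj(carr(f,g,PL),C[k])-oc[k]]
    if split:return r
    a=np.concatenate([W[k]*r[k].ravel() for k in r]);return a[~np.isnan(a)]
if __name__=='__main__':
    S=least_squares(res,[.62,.12,0.1,-.012,0,0],loss='soft_l1',x_scale=.01)
    v=S.x;print(np.round(v[:2]*1000,1),np.degrees(v[2]).round(2),np.round(v[3:5]*1000,1),np.degrees(v[5]).round(2))
    for k,r in res(v,True).items():print(k,r.round(1).tolist())
    np.save('v.npy',v)
    for k in C:
        im=cv2.imread(f'pics/{k}0.png');K=1 if k=='wrist' else 4
        o=np.array([0,0]) if K==1 else np.array([185,180] if k=='scene' else [255,160])
        if K>1: im=cv2.resize(im[o[1]:o[1]+145,o[0]:o[0]+150],None,fx=4,fy=4,interpolation=2)
        f,g=v[:3],v[3:]
        for P,col in((fx(f,BED),(0,0,255)),(carr(f,g,PL),(0,255,255)),(fx(f,np.array([[.066,-.125,.014],[.066,.125,.014],[.066,.125,.038],[.066,-.125,.038]])),(255,0,255))):
            q=((proj(P,C[k])-o+.5)*K-.5).round().astype(int);cv2.polylines(im,[q],True,col,1)
        for y in(.055,-.055):
            q=((proj(carr(f,g,[[.015,y,.005]]),C[k])-o)*K).round().astype(int)[0];cv2.circle(im,tuple(map(int,q)),2,(0,0,255),-1)
        cv2.imwrite(f'pics/ov_{k}.png',im)
E
python3 fit0.py
```

```text
[590.   30.6] -12.9 [-9.7 25. ] 2.72
scene [[-0.1, -1.9], [0.1, 0.4], [-1.0, 0.6], [-2.7, 0.1], [-1.2, -1.6], [0.4, -1.0], [-1.7, -0.3], [-2.3, -0.3]]
side [[-1.4, -3.3], [-0.5, -1.5], [nan, nan], [0.7, -1.4], [-1.6, -1.3], [-0.7, -1.5], [-0.1, -1.1], [-0.3, -1.7]]
wrist [[-0.6, 1.2], [nan, nan], [nan, nan], [nan, nan], [-1.4, 1.1], [-0.3, -1.6], [2.2, -1.1], [0.7, 2.0]]
```

View pics/ov_wrist.png

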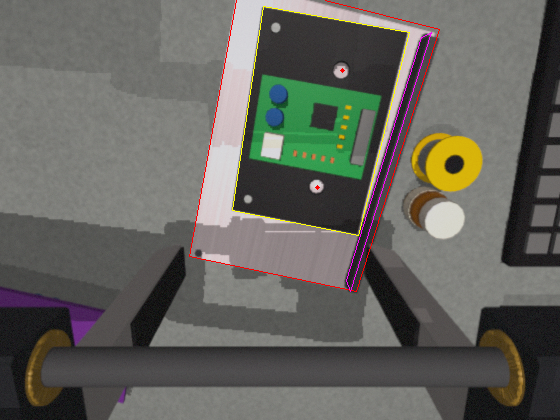

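View pics/ov_scene.png

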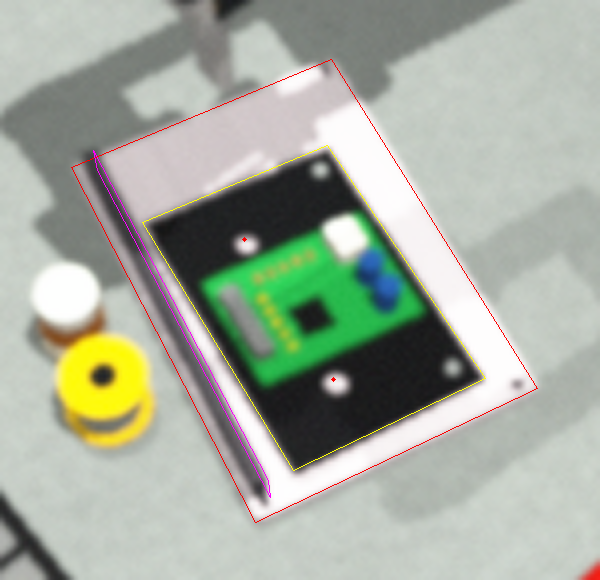

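The overlays match closely. The fixture is at (590, 30.6) mm with yaw -12.9°. In the fixture frame the carrier is at x -9.7, y +25, yaw +2.7°. I'll push the left edge with both open fingertips (jaws along fixture x), then push the near edge with both fingertips.

Call:
jog_arm --claw 1 --series '[{"rz": 6.5}, {"rz": 6.4}, {"x": 0.004, "y": -0.032}, {"x": 0.004, "y": -0.032}, {"x": 0.004, "y": -0.032}, {"x": 0.004, "y": -0.032}, {"x": 0.004, "y": -0.032}, {"x": 0.003, "y": -0.029}, {}, {}]'

```text
invalid input
```

```bash
cat > st.py <<'E'
from bench import robot
from h import *
f=np.load('v.npy')[:3]
def st():
    o=robot.get_obs();p=np.array(o['tool_pos']);d=p[:2]-f[:2];c,s=np.cos(f[2]),np.sin(f[2])
    M=R.from_euler('xyz',o['ee_rot']).as_matrix()
    a=M[:,0];yaw=np.degrees(np.arctan2(a[1],a[0])-f[2])
    print('t',round(o['time'],2),'fixXY',(1000*np.array([c*d[0]+s*d[1],-s*d[0]+c*d[1]])).round(1),'z',round(p[2]*1000,1),'jaw yaw rel',yaw.round(2),'toolz',M[:,2].round(3),'F',np.round(o['wrist_force'],1),'w',round(o['width'],4))
if __name__=='__main__':st()
E
python3 st.py
```

```text
t 0.95 fixXY [-32.1 -38.8] z 205.5 jaw yaw rel 12.89 toolz [ 0. -0. -1.] F [-0.2 -0.5 -0.2] w 0.094
```

Call:
jog_arm --claw 1 --series '[{"rz": 6.5}, {"rz": 6.4}, {"x": 0.004, "y": -0.032}, {"x": 0.004, "y": -0.032}, {"x": 0.004, "y": -0.032}, {"x": 0.004, "y": -0.032}, {"x": 0.004, "y": -0.032}, {"x": 0.003, "y": -0.029}, {"x": 0}, {"x": 0}]'

```text
invalid input
```

```bash
python3 st.py
```

```text
t 0.95 fixXY [-32.1 -38.8] z 205.5 jaw yaw rel 12.89 toolz [ 0. -0. -1.] F [-0.2 -0.5 -0.2] w 0.094
```

Call:
jog_arm --series '[{"x": 0, "y": 0, "z": 0, "rx": 0, "ry": 0, "rz": 6.5}, {"x": 0, "y": 0, "z": 0, "rx": 0, "ry": 0, "rz": 6.4}]'

```text
time: 1.12
tool_pos: [0.55, -0.0, 0.2055]
ee_rot: [-3.142, -0.0, -0.232]
wrist_force: [-0.1, -0.1, 0.2]
width: 0.094
```

```bash
python3 st.py
```

```text
t 1.12 fixXY [-32.1 -38.8] z 205.5 jaw yaw rel -0.42 toolz [ 0.  0. -1.] F [-0.1 -0.1  0.2] w 0.094
```

Call:
jog_arm --series '[{"x": 0.004, "y": -0.032, "z": 0, "rx": 0, "ry": 0, "rz": 0}, {"x": 0.004, "y": -0.032, "z": 0, "rx": 0, "ry": 0, "rz": 0}, {"x": 0.004, "y": -0.032, "z": 0, "rx": 0, "ry": 0, "rz": 0}, {"x": 0.004, "y": -0.032, "z": 0, "rx": 0, "ry": 0, "rz": 0}, {"x": 0.004, "y": -0.032, "z": 0, "rx": 0, "ry": 0, "rz": 0}, {"x": 0.003, "y": -0.032, "z": 0, "rx": 0, "ry": 0, "rz": 0}, {"x": 0, "y": 0, "z": 0, "rx": 0, "ry": 0, "rz": 0}]'

```text
time: 1.7
tool_pos: [0.6207, 0.1859, 0.205]
ee_rot: [3.141, -0.001, -0.245]
wrist_force: [-0.7, -0.3, -0.0]
width: 0.0941
```

```bash
python3 st.py
```

```text
t 1.7 fixXY [ -4.7 158.3] z 205.0 jaw yaw rel -1.12 toolz [ 0.001 -0.001 -1.   ] F [-0.7 -0.3 -0. ] w 0.0941
```

Call:
jog_arm --series '[{"x": -0.005, "y": 0.0, "z": 0.03, "rx": 0, "ry": 0, "rz": -1.1}, {"x": 0, "y": 0, "z": 0.035, "rx": 0, "ry": 0, "rz": 0}, {"x": 0, "y": 0, "z": 0.035, "rx": 0, "ry": 0, "rz": 0}, {"x": 0, "y": 0, "z": 0.03, "rx": 0, "ry": 0, "rz": 0}, {"x": 0, "y": 0, "z": 0.025, "rx": 0, "ry": 0, "rz": 0}, {"x": 0, "y": 0, "z": 0.015, "rx": 0, "ry": 0, "rz": 0}, {"x": 0, "y": 0, "z": 0, "rx": 0, "ry": 0, "rz": 0}]'

```text
time: 2.28
tool_pos: [0.6184, 0.1873, 0.0314]
ee_rot: [3.141, -0.009, -0.22]
wrist_force: [-1.0, -0.2, -0.4]
width: 0.0939
```

```bash
python3 st.py
```

```text
t 2.28 fixXY [ -7.3 159.1] z 31.4 jaw yaw rel 0.29 toolz [ 0.009 -0.002 -1.   ] F [-1.  -0.2 -0.4] w 0.0939
```

Call:
jog_arm --series '[{"x": -0.002, "y": 0.003, "z": 0.008, "rx": 0, "ry": 0, "rz": 0.3}, {"x": -0.001, "y": 0.003, "z": 0.006, "rx": 0, "ry": 0, "rz": 0}, {"x": 0, "y": 0, "z": 0, "rx": 0, "ry": 0, "rz": 0}]'

```text
time: 2.53
tool_pos: [0.6142, 0.1804, 0.0173]
ee_rot: [3.141, -0.009, -0.227]
wrist_force: [-0.4, 0.2, -0.3]
width: 0.094
```

```bash
python3 st.py
python3 - <<'E'
from bench import cams
import cv2
p=cams.snapshot('side');cv2.imwrite('pics/side1.png',cv2.resize(p['img'][140:280,240:400,::-1],None,fx=4,fy=4,interpolation=2))
E
```

```text
t 2.53 fixXY [ -9.8 151.4] z 17.3 jaw yaw rel -0.08 toolz [ 0.009 -0.003 -1.   ] F [-0.4  0.2 -0.3] w 0.094
```

View pics/side1.png

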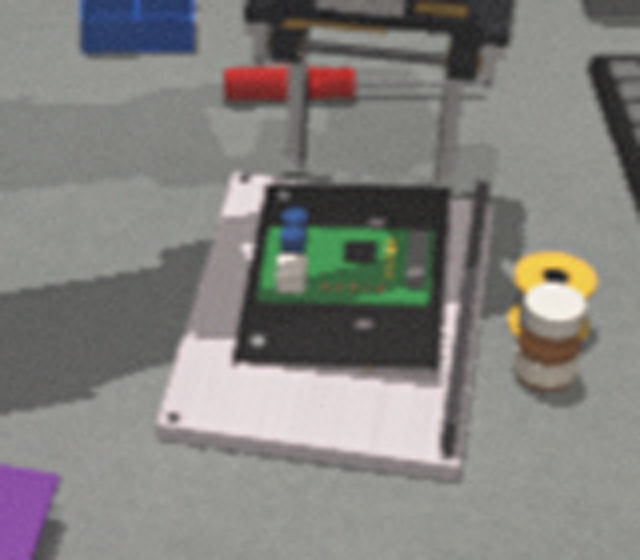

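The fingertips are down just left of the plate, at about (300,160) and (450,170) in the crop. I'll push toward -y, which is tool +y.

Call:
jog_arm --series '[{"x": 0, "y": 0.004, "z": 0, "rx": 0, "ry": 0, "rz": 0}, {"x": 0, "y": 0.004, "z": 0, "rx": 0, "ry": 0, "rz": 0}, {"x": 0, "y": 0.004, "z": 0, "rx": 0, "ry": 0, "rz": 0}, {"x": 0, "y": 0.004, "z": 0, "rx": 0, "ry": 0, "rz": 0}, {"x": 0, "y": 0.004, "z": 0, "rx": 0, "ry": 0, "rz": 0}, {"x": 0, "y": 0.004, "z": 0, "rx": 0, "ry": 0, "rz": 0}, {"x": 0, "y": 0.004, "z": 0, "rx": 0, "ry": 0, "rz": 0}, {"x": 0, "y": 0.004, "z": 0, "rx": 0, "ry": 0, "rz": 0}, {"x": 0, "y": 0, "z": 0, "rx": 0, "ry": 0, "rz": 0}]'

```text
time: 3.33
tool_pos: [0.6119, 0.1478, 0.0253]
ee_rot: [-3.134, -0.023, -0.226]
wrist_force: [0.3, 0.1, -1.1]
width: 0.0944
```

```bash
python3 st.py
cat > shot.py <<'E'
import sys
from bench import cams
import cv2,pickle
for n in sys.argv[2:]:
    p=cams.snapshot(n);pickle.dump(p,open(f'pics/{n}_{sys.argv[1]}.pkl','wb'))
    im=p['img'][:,:,::-1]
    if n=='side':im=cv2.resize(im[140:280,240:400],None,fx=4,fy=4,interpolation=2)
    if n=='scene':im=cv2.resize(im[180:325,185:335],None,fx=4,fy=4,interpolation=2)
    cv2.imwrite(f'pics/{n}_{sys.argv[1]}.png',im)
E
python3 shot.py 2 side wrist
```

```text
t 3.33 fixXY [ -4.8 119.1] z 25.3 jaw yaw rel -0.07 toolz [ 0.024  0.002 -1.   ] F [ 0.3  0.1 -1.1] w 0.0944
```

View pics/side_2.png

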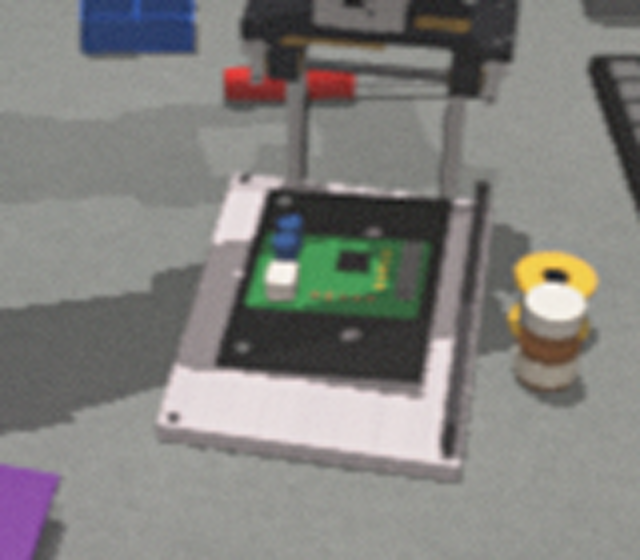

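View pics/wrist_2.png

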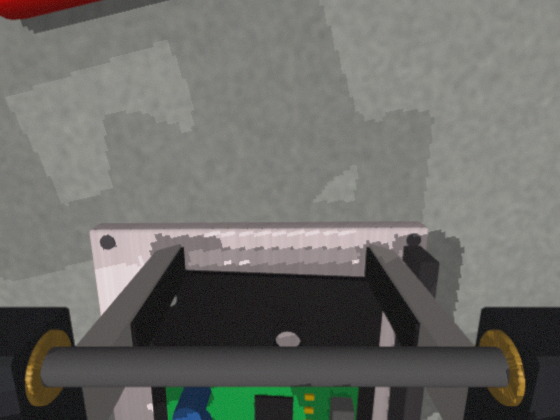

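The hand rose to z 25 mm and pitched 1.4° during the push, so it may have been riding on the edge. I'll back off, straighten and re-measure.

Call:
jog_arm --series '[{"x": 0, "y": -0.01, "z": 0, "rx": 0, "ry": 0, "rz": 0}, {"x": 0, "y": -0.01, "z": -0.02, "rx": 0, "ry": 0, "rz": 0}, {"x": 0, "y": -0.02, "z": -0.04, "rx": 0, "ry": 0, "rz": 0}, {"x": 0, "y": 0, "z": -0.04, "rx": 0, "ry": 0, "rz": 0}, {"x": 0, "y": 0, "z": 0, "rx": 0, "ry": 0, "rz": 0}, {"x": 0, "y": 0, "z": 0, "rx": 0, "ry": 0, "rz": 0}]'

```text
time: 3.93
tool_pos: [0.6159, 0.1908, 0.1247]
ee_rot: [-3.139, -0.013, -0.226]
wrist_force: [-1.3, -0.1, -0.8]
width: 0.0941
```

```bash
python3 st.py; python3 shot.py 3 side scene wrist
```

```text
t 3.93 fixXY [-10.5 161.9] z 124.7 jaw yaw rel -0.07 toolz [ 0.013 -0.    -1.   ] F [-1.3 -0.1 -0.8] w 0.0941
```

View pics/side_3.png

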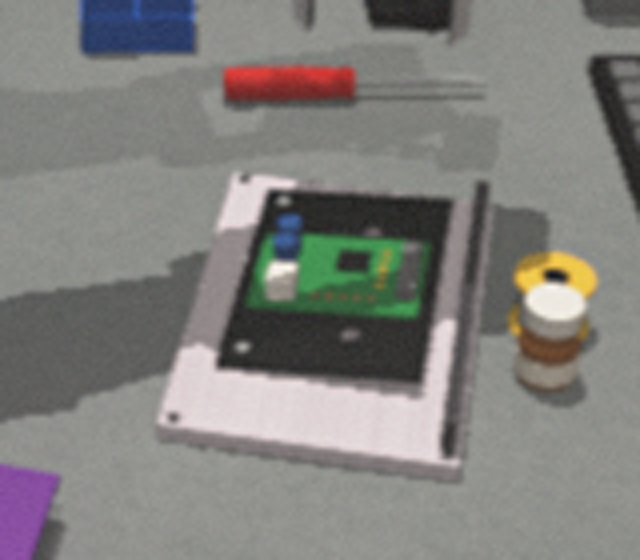

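View pics/scene_3.png

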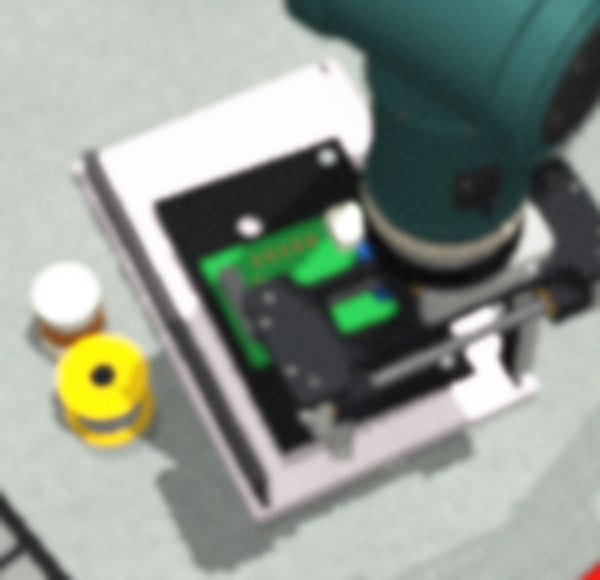

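View pics/wrist_3.png

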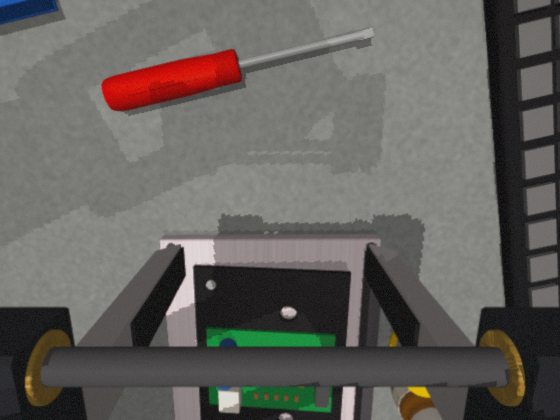

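```bash
cat > fitc.py <<'E'
import pickle,sys
from fit0 import *
v0=np.load('v.npy');f=v0[:3]
bias={k:np.nanmedian(r,axis=0) for k,r in res(v0,True).items()};bias['wrist']=np.zeros(2)
n=np.nan;N=(n,n)
def fit(tag,obs,flat=False,yaw0=0):
    cams={};
    for k in obs: cams[k]=cam(pickle.load(open(f'pics/{k}_{tag}.pkl','rb')))
    off={'side':([240,140],4),'scene':([185,180],4),'wrist':([0,0],1)}
    O={k:np.array(off[k][0])+np.array(L,float)/off[k][1] for k,L in obs.items()}
    def rs(g,split=False):
        r={k:proj(carr(f,g,PL,flat),cams[k])-bias[k]-O[k] for k in O}
        if split:return r
        a=np.concatenate([x.ravel() for x in r.values()]);return a[~np.isnan(a)]
    S=least_squares(rs,[-.01,.01,yaw0],loss='soft_l1',x_scale=.01);g=S.x
    print('flat' if flat else 'tilt','carrier',(g[:2]*1000).round(1),'yaw',np.degrees(g[2]).round(2),'cost',round(S.cost,2))
    for k,r in rs(g,True).items():print(k,r.round(1).tolist())
    return g
E
python3 - <<'E'
from fitc import *
print(bias)
obs={'side':[(217,368),(268,192),(453,200),(422,384)],'scene':[(332,138),N,(288,455),(155,203)],'wrist':[N,(194,266),(350,271),N]}
fit('3',obs);fit('3',obs,True)
E
```

```text
{'scene': array([-1.12717563, -0.30498645]), 'side': array([-0.54207035, -1.48081053]), 'wrist': array([0., 0.])}
tilt carrier [-12.9  16.9] yaw -0.11 cost 5.53
side [[-0.2, -1.0], [-0.6, -0.4], [-0.2, -0.1], [0.5, -1.5]]
scene [[1.3, -1.0], [nan, nan], [-0.8, 0.1], [-1.3, 0.1]]
wrist [[nan, nan], [-1.8, 0.2], [1.5, 0.1], [nan, nan]]
flat carrier [-13.8  14.9] yaw -1.11 cost 12.74
side [[-1.1, -0.9], [-0.2, -0.1], [-0.1, 3.9], [-0.6, 2.7]]
scene [[1.9, -1.5], [nan, nan], [-2.0, 1.3], [-0.9, 1.3]]
wrist [[nan, nan], [-0.3, 1.2], [0.4, -2.1], [nan, nan]]
```

Plate is now at (-12.9, +16.9) with yaw about 0, still tilted, so the push worked. I'll go down again with the pitch corrected.

Call:
jog_arm --series '[{"x": 0, "y": 0.01, "z": 0.03, "rx": 0, "ry": -0.7, "rz": 0}, {"x": 0, "y": 0.01, "z": 0.035, "rx": 0, "ry": 0, "rz": 0}, {"x": 0, "y": 0.005, "z": 0.02, "rx": 0, "ry": 0, "rz": 0}, {"x": 0, "y": 0, "z": 0.014, "rx": 0, "ry": 0, "rz": 0}, {"x": 0, "y": 0, "z": 0, "rx": 0, "ry": 0, "rz": 0}]'

```text
time: 4.5
tool_pos: [0.6064, 0.1637, 0.0146]
ee_rot: [3.14, 0.009, -0.228]
wrist_force: [1.0, 2.3, 3.5]
width: 0.094
```

```bash
python3 st.py
```

```text
t 4.5 fixXY [-13.7 133.4] z 14.6 jaw yaw rel -0.16 toolz [-0.009  0.    -1.   ] F [1.  2.3 3.5] w 0.094
```

Call:
jog_arm --series '[{"x": 0, "y": 0, "z": -0.003, "rx": 0, "ry": 0.4, "rz": 0}, {"x": 0, "y": 0.002, "z": 0, "rx": 0, "ry": 0, "rz": 0}, {"x": 0, "y": 0.003, "z": 0, "rx": 0, "ry": 0, "rz": 0}, {"x": 0, "y": 0.003, "z": 0, "rx": 0, "ry": 0, "rz": 0}]'

```text
time: 4.83
tool_pos: [0.603, 0.1554, 0.0162]
ee_rot: [3.138, 0.005, -0.228]
wrist_force: [0.8, 0.4, -0.3]
width: 0.0938
```

```bash
python3 st.py
```

```text
t 4.83 fixXY [-15.2 124.5] z 16.2 jaw yaw rel -0.14 toolz [-0.006 -0.002 -1.   ] F [ 0.8  0.4 -0.3] w 0.0938
```

Call:
jog_arm --series '[{"x": 0.001, "y": 0.003, "z": 0, "rx": 0, "ry": 0, "rz": 0}, {"x": 0, "y": 0.003, "z": 0, "rx": 0, "ry": 0, "rz": 0}, {"x": 0, "y": 0.003, "z": 0, "rx": 0, "ry": 0, "rz": 0}, {"x": 0, "y": 0.003, "z": 0, "rx": 0, "ry": 0, "rz": 0}]'

```text
time: 5.17
tool_pos: [0.6028, 0.1437, 0.0194]
ee_rot: [-3.141, 0.001, -0.228]
wrist_force: [0.2, 1.4, -0.4]
width: 0.0941
```

```bash
python3 st.py
```

```text
t 5.17 fixXY [-12.8 113.1] z 19.4 jaw yaw rel -0.15 toolz [-0.001  0.001 -1.   ] F [ 0.2  1.4 -0.4] w 0.0941
```

Call:
jog_arm --series '[{"x": 0, "y": 0.003, "z": 0.002, "rx": 0, "ry": 0, "rz": 0}, {"x": 0, "y": 0.003, "z": 0.001, "rx": 0, "ry": 0, "rz": 0}, {"x": 0, "y": 0.002, "z": 0.001, "rx": 0, "ry": 0, "rz": 0}, {"x": 0, "y": 0, "z": 0, "rx": 0, "ry": 0, "rz": 0}]'

```text
time: 5.5
tool_pos: [0.6027, 0.1379, 0.0186]
ee_rot: [-3.133, -0.003, -0.229]
wrist_force: [-0.1, 1.9, 1.1]
width: 0.0939
```

```bash
python3 st.py; python3 shot.py 4 side
```

```text
t 5.5 fixXY [-11.5 107.4] z 18.6 jaw yaw rel -0.2 toolz [ 0.005  0.007 -1.   ] F [-0.1  1.9  1.1] w 0.0939
```

View pics/side_4.png

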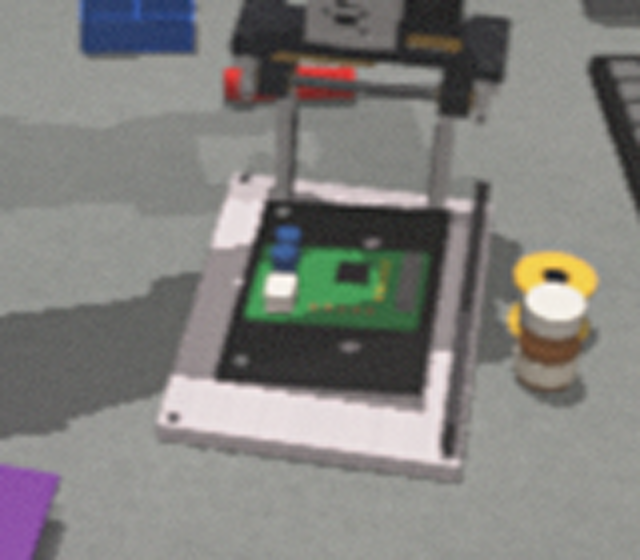

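The plate is sliding well, with its edge at about y 100. I need roughly 5 mm more.

Call:
jog_arm --series '[{"x": 0, "y": 0.003, "z": 0.002, "rx": 0, "ry": 0, "rz": 0}, {"x": 0, "y": 0.003, "z": 0.001, "rx": 0, "ry": 0, "rz": 0}, {"x": 0, "y": 0, "z": 0, "rx": 0, "ry": 0, "rz": 0}]'

```text
time: 5.8
tool_pos: [0.6023, 0.1327, 0.0164]
ee_rot: [-3.131, -0.006, -0.228]
wrist_force: [0.5, 2.1, 2.6]
width: 0.094
```

```bash
python3 st.py
```

```text
t 5.8 fixXY [-10.8 102.3] z 16.4 jaw yaw rel -0.15 toolz [ 0.008  0.009 -1.   ] F [0.5 2.1 2.6] w 0.094
```

Now at 102.3. I'll retreat left, go up, and move over the plate so the wrist camera sees it.

Call:
jog_arm --series '[{"x": 0, "y": -0.006, "z": 0, "rx": 0, "ry": 0, "rz": 0}, {"x": 0, "y": -0.012, "z": 0, "rx": 0, "ry": 0, "rz": 0}, {"x": 0, "y": 0, "z": -0.03, "rx": -0.5, "ry": -0.5, "rz": 0}, {"x": 0, "y": 0, "z": -0.04, "rx": 0, "ry": 0, "rz": 0}, {"x": 0, "y": 0, "z": -0.04, "rx": 0, "ry": 0, "rz": 0}, {"x": -0.01, "y": 0.03, "z": -0.04, "rx": 0, "ry": 0, "rz": -7}, {"x": -0.01, "y": 0.04, "z": -0.02, "rx": 0, "ry": 0, "rz": -7}, {"x": -0.01, "y": 0.04, "z": 0, "rx": 0, "ry": 0, "rz": -7}, {"x": 0, "y": 0.04, "z": 0, "rx": 0, "ry": 0, "rz": -7}, {"x": 0, "y": 0.03, "z": 0, "rx": 0, "ry": 0, "rz": -7}, {"x": 0, "y": 0, "z": 0, "rx": 0, "ry": 0, "rz": 0}]'

```text
time: 6.72
tool_pos: [0.5811, -0.0205, 0.1797]
ee_rot: [3.129, 0.03, 0.387]
wrist_force: [-1.4, -0.2, 0.2]
width: 0.094
```

```bash
python3 st.py;python3 shot.py 5 side scene wrist
```

```text
t 6.72 fixXY [  2.7 -51.9] z 179.7 jaw yaw rel 35.08 toolz [-0.023 -0.023 -0.999] F [-1.4 -0.2  0.2] w 0.094
```

View pics/wrist_5.png

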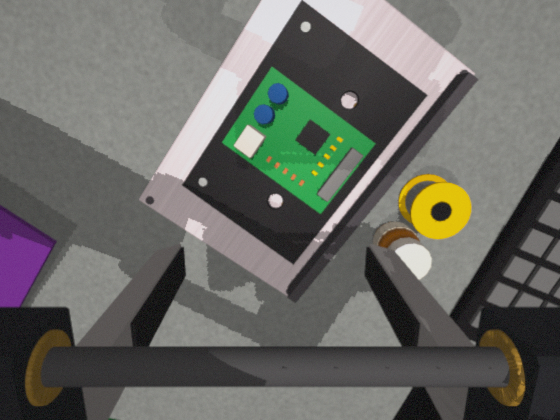

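View pics/side_5.png

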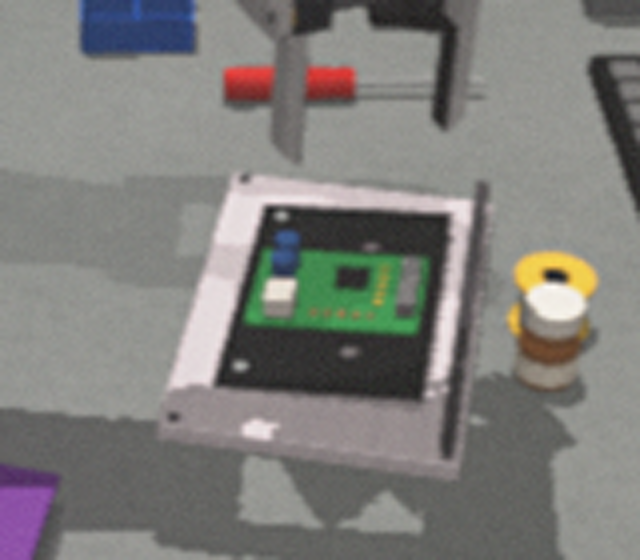

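View pics/scene_5.png

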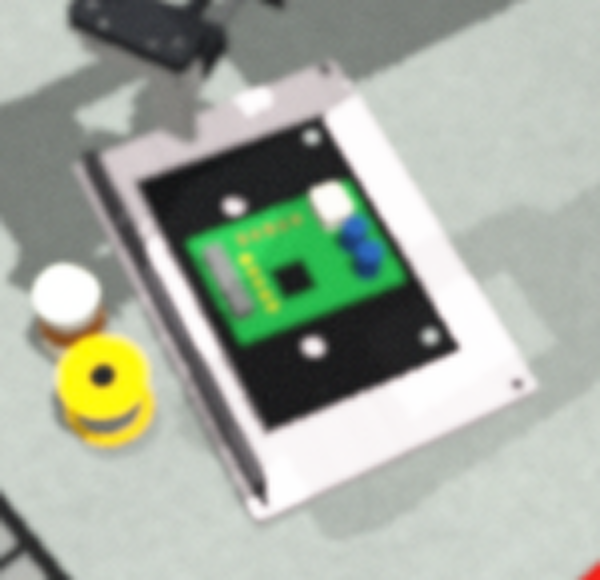

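The views show the plate near centre and still tilted. The wrist corners are (184,184), (303,2), (427,96) and (296,263).

Run:
```python
from fitc import *
obs={'wrist':[(184,184),(303,2),(427,96),(296,263)],'side':[(217,385),(265,207),(450,214),(420,397)],'scene':[(322,115),(460,350),(268,430),(138,184)]}
fit('5',obs);
for k in obs: fit('5',{k:obs[k]})
W=cam(pickle.load(open('pics/wrist_5.pkl','rb')))
print(proj(fx(f,BED),W).round(0).tolist())
```

```text
tilt carrier [-10.8  -1.8] yaw -0.19 cost 10.22
wrist [[-1.2, 1.9], [0.3, -2.7], [3.0, -0.9], [-0.9, 2.5]]
side [[-0.8, -0.3], [-0.1, -0.2], [0.7, 0.4], [1.0, 0.3]]
scene [[-0.1, -0.3], [0.9, -0.3], [-0.3, 0.0], [-0.9, -0.6]]
tilt carrier [-10.5  -2.2] yaw -0.14 cost 8.0
wrist [[-1.1, 2.4], [0.1, -2.0], [2.9, -0.4], [-0.8, 3.0]]
tilt carrier [-11.3  -1.5] yaw 0.09 cost 1.0
side [[-0.8, -0.3], [-0.5, -0.2], [0.4, 0.2], [1.0, 0.2]]
tilt carrier [-10.8  -1. ] yaw -0.32 cost 0.81
scene [[0.1, -0.1], [1.0, 0.0], [-0.2, 0.3], [-0.7, -0.4]]
[[139.0, 200.0], [304.0, -71.0], [480.0, 72.0], [295.0, 300.0]]
```

Carrier is at (-10.8, -1.5) with yaw about 0, which is inside the roughly ±4 mm capture window in y. Next I'll turn the jaws along the fixture's y for the near-edge push.

Call:
jog_arm --series '[{"x": 0, "y": 0, "z": 0, "rx": 0, "ry": 0, "rz": -6.9}, {"x": 0, "y": 0, "z": 0, "rx": 0, "ry": 0, "rz": -6.9}, {"x": 0, "y": 0, "z": 0, "rx": 0, "ry": 0, "rz": -6.9}, {"x": 0, "y": 0, "z": 0, "rx": 0, "ry": 0, "rz": -6.9}, {"x": 0, "y": 0, "z": 0, "rx": 0, "ry": 0, "rz": -6.9}, {"x": 0, "y": 0, "z": 0, "rx": 0, "ry": 0, "rz": -6.9}, {"x": 0, "y": 0, "z": 0, "rx": 0, "ry": 0, "rz": -6.9}, {"x": 0, "y": 0, "z": 0, "rx": 0, "ry": 0, "rz": -5}, {"x": 0, "y": 0, "z": 0, "rx": 0, "ry": 0, "rz": 0}]'

```text
time: 7.62
tool_pos: [0.577, 0.0025, 0.172]
ee_rot: [-3.107, 0.024, 1.36]
wrist_force: [-0.3, 0.0, 0.5]
width: 0.094
```

```bash
cat >> st.py <<'E'
    o=robot.get_obs();M=R.from_euler('xyz',o['ee_rot']).as_matrix()
    # rotation in tool frame to make toolz down and rel yaw 90 / 0
    for a in(0,90):
        T=R.from_euler('xyz',[np.pi,0,f[2]+np.radians(a)]).as_matrix()
        print(a,'fix rot tool deg',np.degrees(R.from_matrix(M.T@T).as_rotvec()).round(2))
E
python3 st.py
```

```text
File "st.py", line 10
    o=robot.get_obs();M=R.from_euler('xyz',o['ee_rot']).as_matrix()
IndentationError: unexpected indent
```

```bash
sed -i 's/^if __name__.*$/if __name__=="__main__":\n    st()/' st.py; python3 st.py
```

```text
t 7.62 fixXY [ -6.4 -30.3] z 172.0 jaw yaw rel 90.84 toolz [-0.039 -0.016 -0.999] F [-0.3  0.   0.5] w 0.094
0 fix rot tool deg [-0.44  2.65 90.8 ]
90 fix rot tool deg [-1.96  1.4   0.82]
```

Call:
jog_arm --series '[{"x": 0, "y": 0, "z": 0, "rx": -2, "ry": 1.4, "rz": 0.8}, {"x": 0.009, "y": -0.03, "z": 0, "rx": 0, "ry": 0, "rz": 0}, {"x": 0.009, "y": -0.03, "z": 0, "rx": 0, "ry": 0, "rz": 0}, {"x": 0.009, "y": -0.03, "z": 0, "rx": 0, "ry": 0, "rz": 0}, {"x": 0, "y": -0.008, "z": 0, "rx": 0, "ry": 0, "rz": 0}, {"x": 0, "y": 0, "z": 0, "rx": 0, "ry": 0, "rz": 0}, {"x": 0, "y": 0, "z": 0, "rx": 0, "ry": 0, "rz": 0}]'

```text
time: 8.2
tool_pos: [0.4828, 0.061, 0.1674]
ee_rot: [-3.137, -0.0, 1.337]
wrist_force: [0.3, -0.2, 0.6]
width: 0.0937
```

```bash
python3 st.py
```

```text
t 8.2 fixXY [-111.3    5.7] z 167.4 jaw yaw rel 89.47 toolz [-0.005  0.001 -1.   ] F [ 0.3 -0.2  0.6] w 0.0937
0 fix rot tool deg [-0.22  0.21 89.47]
90 fix rot tool deg [-0.27 -0.01 -0.53]
```

Call:
jog_arm --series '[{"x": -0.007, "y": 0, "z": 0.03, "rx": -0.3, "ry": 0, "rz": -0.5}, {"x": 0, "y": 0, "z": 0.035, "rx": 0, "ry": 0, "rz": 0}, {"x": 0, "y": 0, "z": 0.03, "rx": 0, "ry": 0, "rz": 0}, {"x": 0, "y": 0, "z": 0.02, "rx": 0, "ry": 0, "rz": 0}, {"x": 0, "y": 0, "z": 0.01, "rx": 0, "ry": 0, "rz": 0}, {"x": 0, "y": 0, "z": 0, "rx": 0, "ry": 0, "rz": 0}, {"x": 0, "y": 0, "z": 0, "rx": 0, "ry": 0, "rz": 0}]'

```text
time: 8.78
tool_pos: [0.4913, 0.0523, 0.0404]
ee_rot: [3.13, -0.0, 1.338]
wrist_force: [-0.1, 0.2, 0.5]
width: 0.0944
```

```bash
python3 st.py
```

```text
t 8.78 fixXY [-101.    -0.9] z 40.4 jaw yaw rel 89.56 toolz [ 0.012 -0.002 -1.   ] F [-0.1  0.2  0.5] w 0.0944
0 fix rot tool deg [ 0.52 -0.55 89.56]
90 fix rot tool deg [ 0.68 -0.02 -0.44]
```

Call:
jog_arm --series '[{"x": 0, "y": -0.004, "z": 0.01, "rx": 0.6, "ry": 0, "rz": -0.4}, {"x": 0, "y": 0, "z": 0.008, "rx": 0, "ry": 0, "rz": 0}, {"x": 0, "y": 0, "z": 0.004, "rx": 0, "ry": 0, "rz": 0}, {"x": 0, "y": 0, "z": 0, "rx": 0, "ry": 0, "rz": 0}]'

```text
time: 9.12
tool_pos: [0.4917, 0.0528, 0.0206]
ee_rot: [3.133, -0.002, 1.345]
wrist_force: [0.1, -0.6, -0.3]
width: 0.0942
```

```bash
python3 st.py
```

```text
t 9.12 fixXY [-100.7   -0.3] z 20.6 jaw yaw rel 89.94 toolz [ 0.009 -0.    -1.   ] F [ 0.1 -0.6 -0.3] w 0.0942
0 fix rot tool deg [ 0.29 -0.46 89.93]
90 fix rot tool deg [ 0.48 -0.11 -0.07]
```

Call:
jog_arm --series '[{"x": 0, "y": 0, "z": 0.003, "rx": 0.4, "ry": 0, "rz": 0}, {"x": 0, "y": 0.003, "z": 0.001, "rx": 0, "ry": 0, "rz": 0}, {"x": 0, "y": 0.003, "z": 0, "rx": 0, "ry": 0, "rz": 0}, {"x": 0, "y": 0, "z": 0, "rx": 0, "ry": 0, "rz": 0}]'

```text
time: 9.45
tool_pos: [0.4995, 0.0515, 0.0179]
ee_rot: [3.137, -0.003, 1.345]
wrist_force: [-0.5, -0.8, -0.5]
width: 0.0938
```

```bash
python3 st.py
```

```text
t 9.45 fixXY [-92.9   0.1] z 17.9 jaw yaw rel 89.95 toolz [ 0.005  0.002 -1.   ] F [-0.5 -0.8 -0.5] w 0.0938
0 fix rot tool deg [ 7.000e-02 -3.100e-01  8.995e+01]
90 fix rot tool deg [ 0.24 -0.15 -0.05]
```

Call:
jog_arm --series '[{"x": 0, "y": 0.003, "z": 0.002, "rx": 0.2, "ry": 0, "rz": 0}, {"x": 0, "y": 0.003, "z": 0.001, "rx": 0, "ry": 0, "rz": 0}, {"x": 0, "y": 0.002, "z": 0, "rx": 0, "ry": 0, "rz": 0}, {"x": 0, "y": 0.002, "z": 0, "rx": 0, "ry": 0, "rz": 0}]'

```text
time: 9.78
tool_pos: [0.5074, 0.0497, 0.0153]
ee_rot: [-3.135, -0.003, 1.345]
wrist_force: [-5.1, 1.1, 4.9]
width: 0.0939
```

```bash
python3 st.py;python3 shot.py 6 side
```

```text
t 9.78 fixXY [-84.8   0.2] z 15.3 jaw yaw rel 89.93 toolz [-0.006  0.004 -1.   ] F [-5.1  1.1  4.9] w 0.0939
0 fix rot tool deg [-0.41  0.18 89.94]
90 fix rot tool deg [-0.38 -0.14 -0.06]
```

View pics/side_6.png

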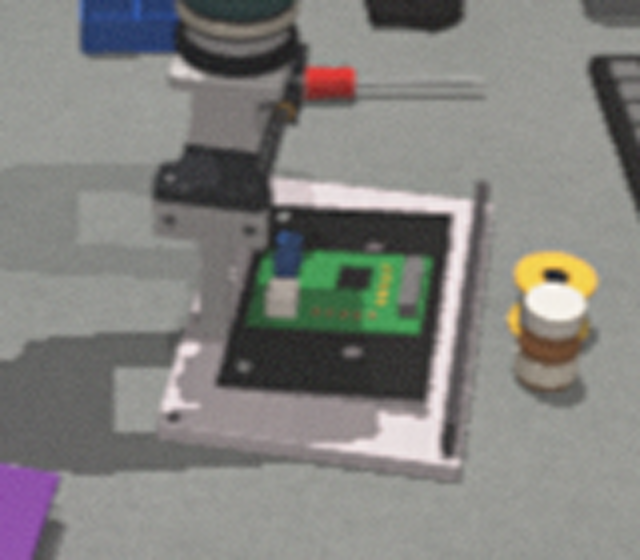

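In contact, with the bed brushed lightly at 5 N. I'll raise 1 mm and push on.

Call:
jog_arm --series '[{"x": 0, "y": 0.002, "z": -0.001, "rx": 0, "ry": 0, "rz": 0}, {"x": 0, "y": 0.003, "z": 0, "rx": 0, "ry": 0, "rz": 0}, {"x": 0, "y": 0.003, "z": 0, "rx": 0, "ry": 0, "rz": 0}]'

```text
time: 10.08
tool_pos: [0.5145, 0.0481, 0.0152]
ee_rot: [-3.132, -0.002, 1.345]
wrist_force: [-0.4, -0.3, 0.4]
width: 0.0942
```

```bash
python3 st.py
```

```text
t 10.08 fixXY [-77.5   0.2] z 15.2 jaw yaw rel 89.96 toolz [-0.008  0.004 -1.   ] F [-0.4 -0.3  0.4] w 0.0942
0 fix rot tool deg [-0.52  0.32 89.96]
90 fix rot tool deg [-0.53 -0.13 -0.04]
```

Call:
jog_arm --series '[{"x": 0, "y": 0.002, "z": -0.001, "rx": 0, "ry": 0, "rz": 0}, {"x": 0, "y": 0.002, "z": 0, "rx": 0, "ry": 0, "rz": 0}, {"x": 0, "y": 0, "z": 0, "rx": 0, "ry": 0, "rz": 0}]'

```text
time: 10.33
tool_pos: [0.5182, 0.0472, 0.0159]
ee_rot: [-3.129, -0.002, 1.345]
wrist_force: [-2.7, 0.4, 1.7]
width: 0.0944
```

```bash
python3 st.py;python3 shot.py 7 side scene
```

```text
t 10.33 fixXY [-73.7   0.1] z 15.9 jaw yaw rel 89.94 toolz [-0.012  0.005 -1.   ] F [-2.7  0.4  1.7] w 0.0944
0 fix rot tool deg [-0.66  0.46 89.94]
90 fix rot tool deg [-0.72 -0.13 -0.06]
```

View pics/side_7.png

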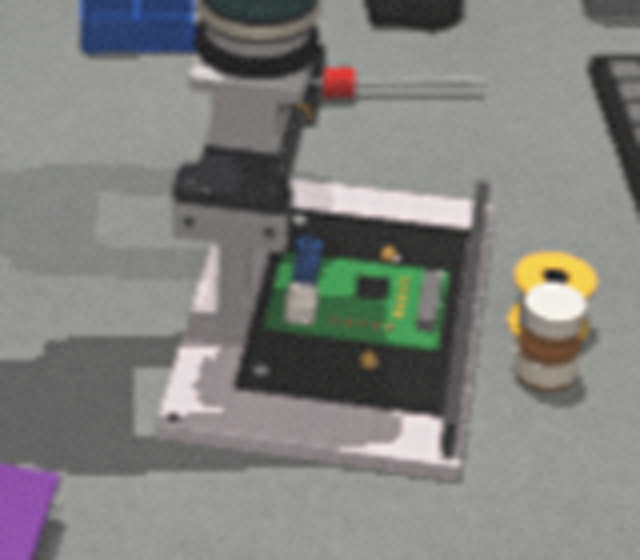

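View pics/scene_7.png

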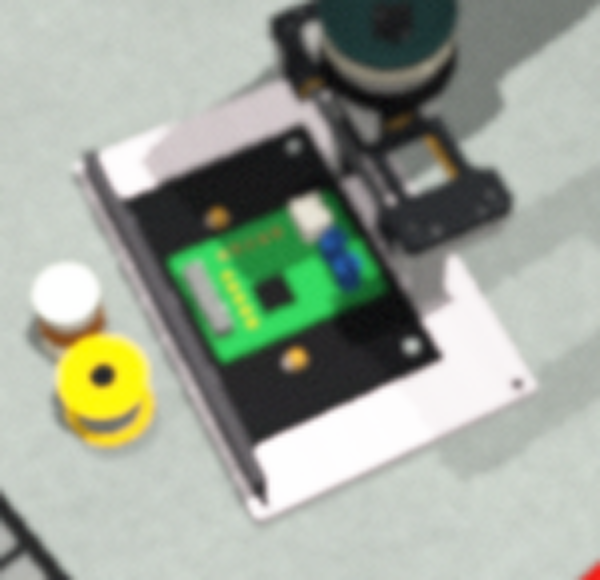

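Brass pins now show in both holes, at side crop (390,253) and (370,360). I'll retreat and check from above.

Call:
jog_arm --series '[{"x": 0, "y": -0.006, "z": 0, "rx": 0, "ry": 0, "rz": 0}, {"x": 0, "y": -0.012, "z": 0, "rx": 0, "ry": 0, "rz": 0}, {"x": 0, "y": -0.012, "z": -0.01, "rx": -0.7, "ry": 0, "rz": 0}, {"x": 0, "y": 0, "z": -0.04, "rx": 0, "ry": 0, "rz": 0}, {"x": 0, "y": 0, "z": -0.04, "rx": 0, "ry": 0, "rz": 0}, {"x": 0, "y": 0, "z": -0.04, "rx": 0, "ry": 0, "rz": 0}, {"x": 0.03, "y": 0, "z": -0.02, "rx": 0, "ry": 0, "rz": 7}, {"x": 0, "y": -0.02, "z": 0, "rx": 0, "ry": 0, "rz": 7}, {"x": 0, "y": 0, "z": 0, "rx": 0, "ry": 0, "rz": 0}]'

```text
time: 11.18
tool_pos: [0.478, 0.0892, 0.1708]
ee_rot: [3.126, -0.007, 1.091]
wrist_force: [-0.4, -0.1, -1.0]
width: 0.0941
```

```bash
python3 st.py;python3 shot.py 8 side scene wrist
```

```text
t 11.18 fixXY [-122.2   32.1] z 170.8 jaw yaw rel 75.41 toolz [ 0.017 -0.001 -1.   ] F [-0.4 -0.1 -1. ] w 0.0941
0 fix rot tool deg [ 0.49 -0.95 75.4 ]
90 fix rot tool deg [  0.95  -0.31 -14.6 ]
```

View pics/side_8.png

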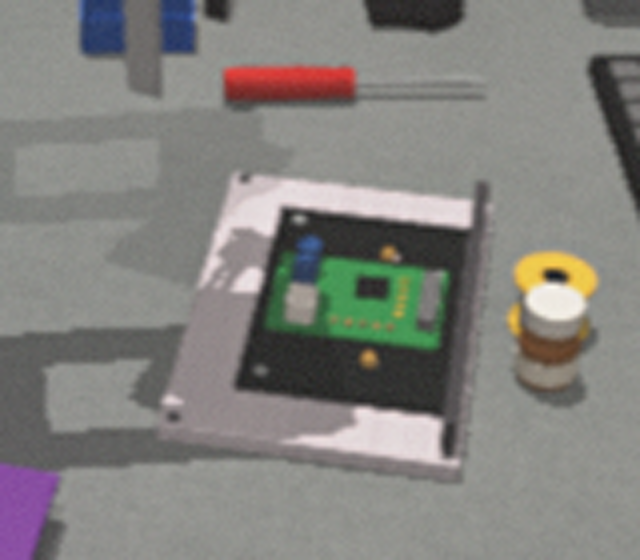

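View pics/scene_8.png

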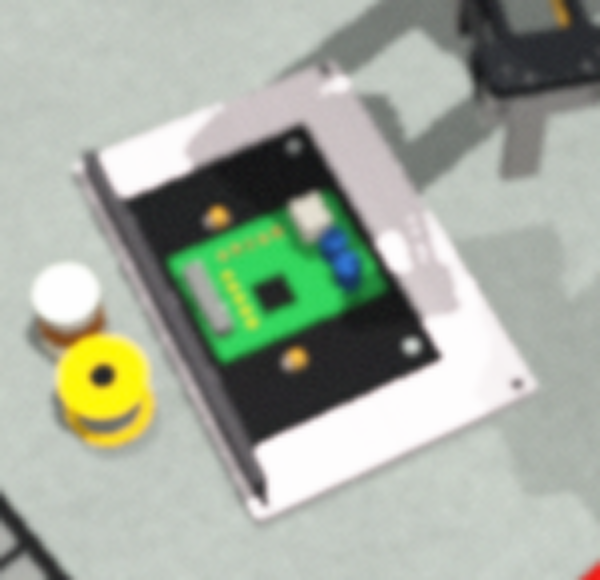

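View pics/wrist_8.png

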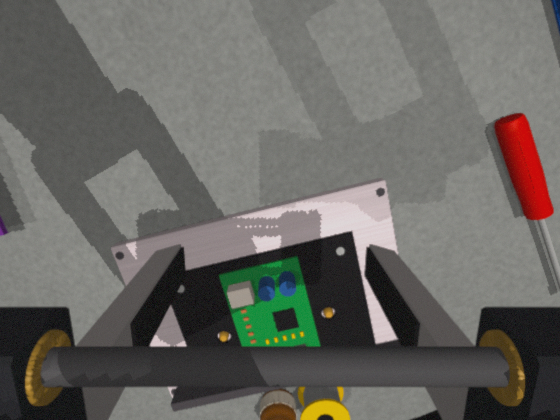

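Run:
```python
from fitc import *
obs={'side':[(236,390),(285,207),N,(443,412)],'scene':[(302,125),(440,355),(256,440),(130,200)]}
g=fit('8',obs,True);fit('8',obs)
g=np.array([0,0,0.])
for flat,gg in((True,g),(False,g)):
  for k,o,s in(('side',[240,140],4),('scene',[185,180],4)):
    c=cam(pickle.load(open(f'pics/{k}_8.pkl','rb')))
    print(flat,k,((proj(carr(f,gg,PL,flat),c)-bias[k]-o)*s).round(0).tolist())
```

```text
flat carrier [ 0.6 -1.7] yaw 0.3 cost 7.14
side [[-0.5, -0.8], [-1.2, 0.4], [nan, nan], [0.3, 0.6]]
scene [[0.4, -1.1], [1.7, 0.2], [-1.5, 2.0], [-3.2, 0.1]]
tilt carrier [ 1.4 -0.4] yaw 0.6 cost 10.49
side [[-0.1, -1.0], [-1.2, 0.2], [nan, nan], [0.9, -3.9]]
scene [[0.3, -0.7], [2.0, 0.4], [-1.1, -0.1], [-3.5, -2.2]]
True side [[233.0, 384.0], [280.0, 207.0], [468.0, 229.0], [443.0, 413.0]]
True scene [[306.0, 122.0], [449.0, 358.0], [251.0, 450.0], [120.0, 201.0]]
False side [[232.0, 384.0], [280.0, 207.0], [468.0, 214.0], [443.0, 397.0]]
False scene [[307.0, 122.0], [449.0, 358.0], [252.0, 439.0], [119.0, 189.0]]
```

The side view agrees with flat, but the scene left-far corner is ambiguous. I'll take a proper wrist view to settle it.

Call:
jog_arm --series '[{"x": 0, "y": -0.03, "z": -0.03, "rx": 0, "ry": 0, "rz": 0}, {"x": 0, "y": -0.04, "z": -0.02, "rx": 0, "ry": 0, "rz": 0}, {"x": 0, "y": -0.03, "z": 0, "rx": 0, "ry": 0, "rz": 0}, {"x": -0.03, "y": 0, "z": 0, "rx": 0, "ry": 0, "rz": -7}, {"x": 0, "y": 0, "z": 0, "rx": 7, "ry": 0, "rz": -7}, {"x": 0, "y": 0, "z": 0, "rx": 7, "ry": 0, "rz": 0}, {"x": 0, "y": 0, "z": 0, "rx": 7, "ry": 0, "rz": 0}, {"x": 0, "y": 0, "z": 0, "rx": 5, "ry": 0, "rz": 0}, {"x": 0, "y": 0, "z": 0, "rx": 0, "ry": 0, "rz": 0}]'

```text
time: 12.08
tool_pos: [0.3689, 0.1057, 0.2095]
ee_rot: [-2.717, -0.006, 1.322]
wrist_force: [-0.7, 1.0, -0.2]
width: 0.0938
```

```bash
python3 st.py;python3 shot.py 9 side scene wrist
python3 - <<'E'
import cv2,pickle
for k,(a,b,c,d) in {'side':(180,260,275,375),'scene':(195,305,200,310)}.items():
    im=pickle.load(open(f'pics/{k}_9.pkl','rb'))['img'][:,:,::-1]
    cv2.imwrite(f'pics/{k}_9z.png',cv2.resize(im[a:b,c:d],None,fx=5.4 if k=='scene' else 7,fy=5.4 if k=='scene' else 7,interpolation=2))
E
```

```text
t 12.08 fixXY [-232.3   23.8] z 209.5 jaw yaw rel 88.63 toolz [-0.398  0.107 -0.911] F [-0.7  1.  -0.2] w 0.0938
0 fix rot tool deg [-19.51  18.53  87.25]
90 fix rot tool deg [-24.33  -0.62  -1.28]
```

View pics/wrist_9.png

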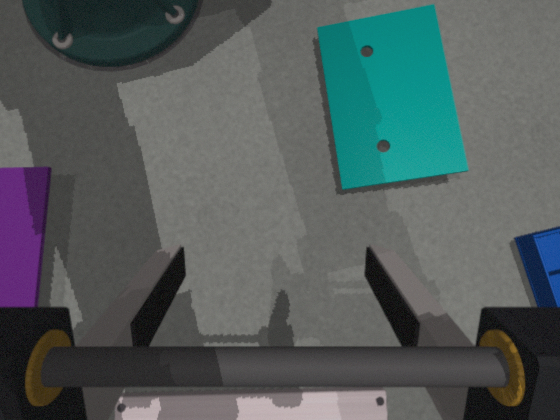

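View pics/side_9z.png

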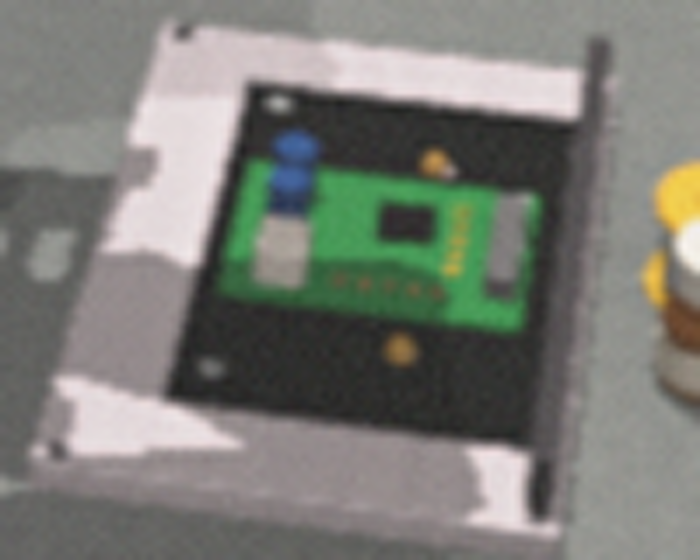

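View pics/scene_9z.png

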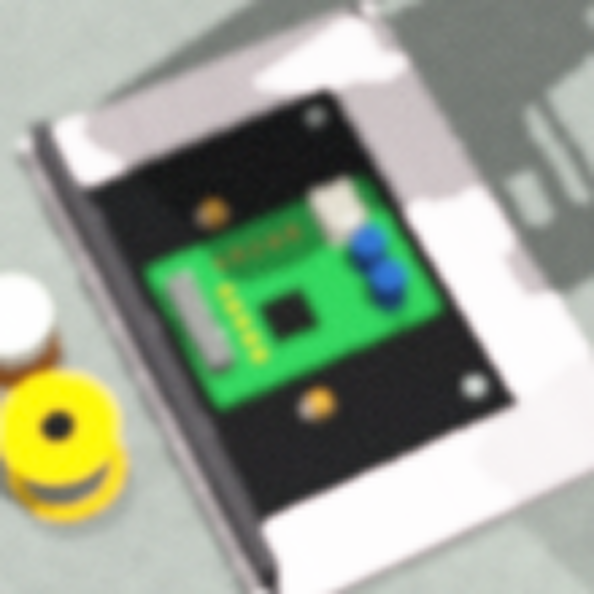

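The side-view edge slopes (0.117 and 0.137) match the flat prediction (0.117 and 0.138), against about 0.04 on the left side if tilted. In the scene view the fence hides the far edge, which explains the earlier disagreement. The wrist tilt was the wrong way, so I'll correct it for a closer look.

Call:
jog_arm --series '[{"x": 0, "y": 0, "z": 0, "rx": -7, "ry": 0, "rz": 0}, {"x": 0, "y": 0, "z": 0, "rx": -7, "ry": 0, "rz": 0}, {"x": 0, "y": 0, "z": 0, "rx": -7, "ry": 0, "rz": 0}, {"x": 0, "y": 0, "z": 0, "rx": -7, "ry": 0, "rz": 0}, {"x": 0, "y": 0, "z": -0.01, "rx": -7, "ry": 0, "rz": 0}, {"x": 0, "y": 0, "z": -0.01, "rx": -7, "ry": 0, "rz": 0}, {"x": 0, "y": 0, "z": -0.01, "rx": -7, "ry": 0, "rz": 0}, {"x": 0, "y": 0, "z": -0.01, "rx": -7, "ry": 0, "rz": 0}, {"x": 0, "y": 0, "z": 0, "rx": 0, "ry": 0, "rz": 0}]'

```text
time: 12.98
tool_pos: [0.3559, 0.1086, 0.2547]
ee_rot: [2.552, -0.023, 1.333]
wrist_force: [-0.5, 0.5, -1.1]
width: 0.0941
```

```bash
python3 st.py;python3 shot.py 10 wrist
```

```text
t 12.98 fixXY [-245.6   23.8] z 254.7 jaw yaw rel 89.29 toolz [ 0.545 -0.112 -0.831] F [-0.5  0.5 -1.1] w 0.0941
0 fix rot tool deg [ 25.54 -27.22  86.08]
90 fix rot tool deg [33.77 -1.07 -1.08]
```

View pics/wrist_10.png

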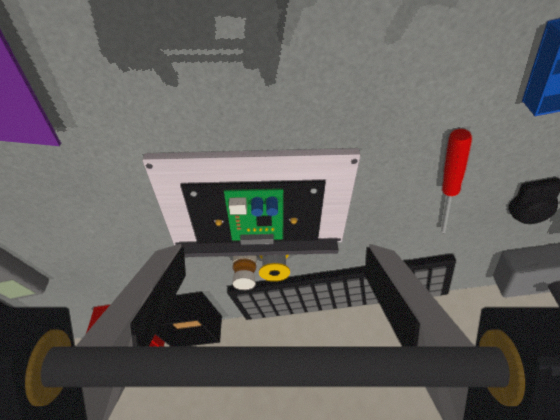

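Run:
```python
from fitc import *
p=pickle.load(open('pics/wrist_10.pkl','rb'));c=cam(p);im=p['img'][:,:,::-1]
o=np.array([140,145]);K=3.4
z=cv2.resize(im[145:265,140:365],None,fx=K,fy=K,interpolation=2);z0=z.copy()
bo=proj(fx(f,BED),c);print(bo.round(1).tolist())
for P,col in((carr(f,[0,-.001,0],PL,True),(0,255,255)),(carr(f,[0,-.001,0],PL),(0,0,255)),(fx(f,BED),(255,0,0))):
    cv2.polylines(z,[((proj(P,c)-o)*K).round().astype(int)],True,col,1)
cv2.imwrite('pics/w10.png',np.vstack([z0[:,:],])); cv2.imwrite('pics/w10o.png',z)
```

```text
[[142.6, 161.6], [362.3, 156.1], [343.3, 243.5], [175.2, 247.8]]
```

View pics/w10.png

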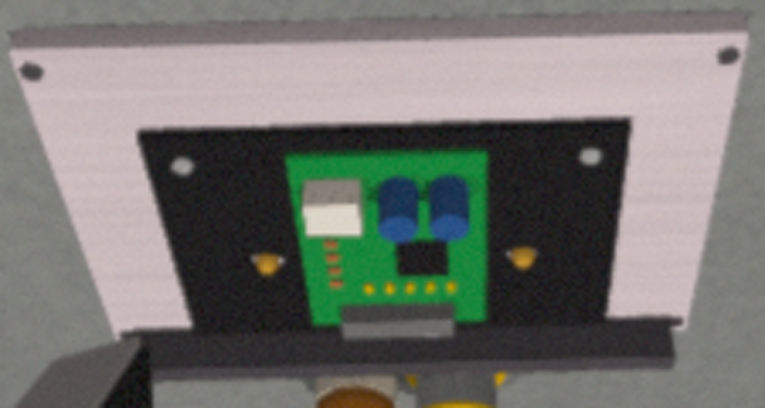

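View pics/w10o.png

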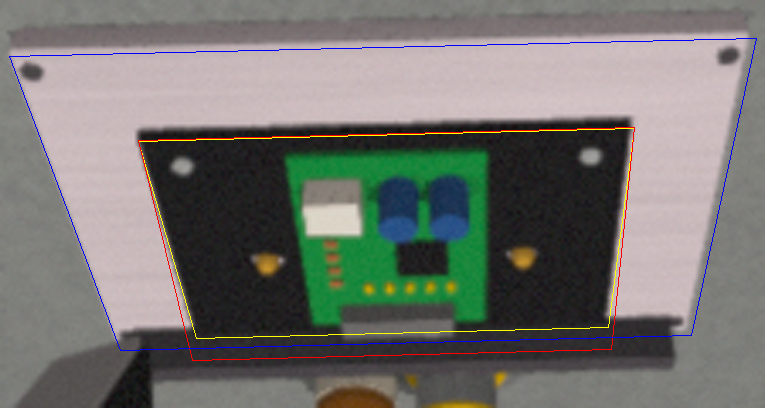

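Both tapered pins stand up through both holes and the plate lies flat behind the fence, matching the flat (yellow) prediction. The bystanders in view look undisturbed and the hand is clear, so I'll hand in.

```bash
python3 -c "
from bench import ticket
print(ticket.close_job())"
```

```text
the job is handed in; nothing more can be done
None
```

The carrier is seated: both holes are over the pins and it lies flat on the fixture. I pushed its left edge about 27 mm to the right with both open fingertips, then its near edge about 11 mm toward the fence. I handed in shortly after 13 s, with the hand well clear.

**Last checks:**
- **Seating:** brass pin tips show through both holes in all three cameras. In the side view, the plate's edge slopes match a flat plate (0.117 and 0.137, against 0.117 and 0.138 predicted). The last wrist view also fits flat, not tilted.
- **Position:** fitted to the side and scene views, the plate is at about x +0.6 mm, y -1.7 mm, yaw 0.3°, which is within the pin play.
- **Forces and bystanders:** contact forces I read stayed at about 5 N or less in each direction. The bystanders I could see looked undisturbed, but I compared them by eye only.

**What disagreed:**
- **Far corners:** in the scene view they fitted worse, by up to about 3 px, because the fence hides the far edge there.
- **First sideways push:** the hand drifted up 8 mm, so I backed off, measured again and redid the push lower.
- **Bed contact:** the fingertips brushed the bed lightly twice.

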